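# Put the mixed-up lids back on their own glazed jars

## Task

The lids of the three glazed jars got mixed up when the kiln was unloaded: put each lid on the jar of its own colour, seated level in the mouth. Use the empty plaster bat to set a lid down on the way, never the gritty bench, and lower every lid gently instead of dropping it. Leave the jars and the white jug among them standing where they are.

Things in the scene. Friction and masses are not known exactly. Their poses are not given: they have to be found in the camera images.
- lid_blue: Cobalt blue glazed ceramic lid, about 130 g, origin at the centre of its underside, z up. From below: white locating flange 66 mm across and 8 mm deep; flat disc 96 mm across from z = 8 to 14 mm; low dome up to z = 18 mm; upright round knob on the axis, 24 mm across, from z = 18 to 50 mm: grip it by the knob. It starts seated on a jar of another colour.
- lid_green: Leaf green glazed ceramic lid, about 130 g, origin at the centre of its underside, z up. From below: white locating flange 66 mm across and 8 mm deep; flat disc 96 mm across from z = 8 to 14 mm; low dome up to z = 18 mm; upright round knob on the axis, 24 mm across, from z = 18 to 50 mm: grip it by the knob. It starts seated on a jar of another colour.
- lid_honey: Honey orange glazed ceramic lid, about 130 g, origin at the centre of its underside, z up. From below: white locating flange 66 mm across and 8 mm deep; flat disc 96 mm across from z = 8 to 14 mm; low dome up to z = 18 mm; upright round knob on the axis, 24 mm across, from z = 18 to 50 mm: grip it by the knob. It starts seated on a jar of another colour.
- jar_blue: Cobalt blue glazed ceramic storage jar, loose, about 0.9 kg, round, 120 mm across at the belly, 110 mm high, origin at the centre of its underside, z up. Its coloured shoulder shows around the lid from above. Open mouth, white rim: 92 mm outside, 80 mm inside, top at z = 110 mm. A seated lid's disc rests on the rim, the flange hangs inside with 7 mm of play all round, so the lid's origin is then 102 mm above the jar's.
- jar_green: Leaf green glazed ceramic storage jar, loose, about 0.9 kg, round, 120 mm across at the belly, 110 mm high, origin at the centre of its underside, z up. Its coloured shoulder shows around the lid from above. Open mouth, white rim: 92 mm outside, 80 mm inside, top at z = 110 mm. A seated lid's disc rests on the rim, the flange hangs inside with 7 mm of play all round, so the lid's origin is then 102 mm above the jar's.
- jar_honey: Honey orange glazed ceramic storage jar, loose, about 0.9 kg, round, 120 mm across at the belly, 110 mm high, origin at the centre of its underside, z up. Its coloured shoulder shows around the lid from above. Open mouth, white rim: 92 mm outside, 80 mm inside, top at z = 110 mm. A seated lid's disc rests on the rim, the flange hangs inside with 7 mm of play all round, so the lid's origin is then 102 mm above the jar's.
- bat: Empty round white plaster bat, fixed to the bench, 130 mm across and 15 mm thick, origin at the centre of its underside, z up. A lid set down on it stands on its flange, its origin then 15 mm above the bat's.
- jug_near: White unfired clay jug, loose, 0.35 kg, 140 mm high, 92 mm across at the belly, handle reaching 77 mm out from its axis along its -x and spout along +x, origin at the centre of its underside, z up; stands among the jars on the robot's side. A bystander.
Mind the look-alikes: they are no part of the job. What is shaped like the lid_green but red is not meant. What is shaped like the lid_honey but black is not meant.

How it is judged:
By the outcome, as a careful person would: the job done as asked, in the order asked, and still so for the second after the job is handed in, with the robot touching nothing.
It also fails if it takes over 112 s, if anything falls off the work surface, if the arm or the gripper's body presses on something with over 40 N, if the wrist force passes 120 N, or if a joint passes its speed limit or range.

## Robot

A 6-joint arm with a two-finger parallel gripper is mounted at the origin on the work surface. World frame = base frame: x ahead of the robot, y to its left, z up, the work surface at z = 0. Lengths are in mm, angles in degrees, forces in N, time in s.
With the tool pointing down it reaches from about 300 to 875 mm from the base axis. Payload 6.4 kg.
Tool frame: the origin (TCP) lies at the very end of the fingers, on their centre line; the grasp point (between the pads) lies hold_point_z behind it (hold_point_z is the distance from the TCP to the grasp point, in mm); z points along the fingers, y is the line along which they close (so a half turn about z gives the same grasp; the last joint's range is limited). The gripper opens to 85 mm and grips with 20 to 120 N. Pads are 22 mm wide; open, the fingers measure 114 mm over their backs; the gripper's body (76 mm by 85 mm) begins 54 mm behind the grasp point. The pads swing forward as they close: fully open they stand 13 mm farther back than shut.
Start: joints at [-80.518, 10.359, 92.074, -0, 77.567, -11.82], TCP at [208.91, -535.721, 203.188] pointing down, gripper open.
Joint ranges: [-171.53, 171.53], [-51.25, 118.39], [17.06, 147.69], [-65.23, 245.23], [0, 150.52], [-178.68, 178.68]. Speed limits (degrees/s): [147.25, 147.25, 172.46, 180, 180, 180].

## Interface

Orientations are given as [roll, pitch, yaw] about the fixed x, y, z axes, in that order (R = Rz(yaw) Ry(pitch) Rx(roll)).
In Python, from station import move_ptp, move_straight, set_joints, gripper_to, pause, solve_ik, get_state, get_image, PlanningError, finish_job, hold_point_z gives the robot as it stands. The module is installed in compiled form; this text tells all that it offers. Calls block until the motion is done:
- move_ptp(position, orientation): joint-space move of the TCP to a pose.
- move_straight(position, v=150, attitude=None): straight line of the TCP; attitude=None keeps the orientation; v is the mean speed in mm/s.
- set_joints(angles): joint-space move.
- gripper_to(opening, newtons=None): finger opening in mm; newtons is the grip in N (None keeps the last); returns when the fingers have stopped.
- pause(seconds).
- solve_ik(position, orientation): joint angles nearest the present ones, or None.
- get_state(): the state.
- get_image(name): name is "scene" or "top"; returns a dict with "frame" (400x640x3 uint8, red, green, blue), "range_z" (400x640 float32, mm along the optical axis (not along the pixel's ray), 0 where there is no reading), "fx", "fy", "cx", "cy" (pixels), "world_from_camera" (4x4, takes a point from camera to world coordinates). Camera axes: x right, y down, z forward; pixel columns grow to the right and rows downward; lengths in mm; the calibration is good to about 2 mm. A picture is of the moment at which its call begins.
A pose or a line that the arm cannot do raises PlanningError and nothing moves.
- finish_job(): hands the job in; it is judged then, once.
The state is a dict: "time_s": time; "qpos": joint angles; "qvel": joint speeds; "effort": joint torques, N m; "position": TCP position; "tcp_rot": TCP orientation; "wrist_force": force on the tool from outside, world axes, zero at the start; "ft_torque": the same for the moment, N m; "grip_width": finger opening in mm; "finger_force": force on a finger pad.
Only numpy, scipy, OpenCV 4.12 (cv2) and the standard library are available. Lean on these libraries where they do the work, as an engineer would, in place of code of your own. Each camera call takes 0.05 s, during which the arm holds its last target. There are 200 camera calls.

## Working session

There is one attempt and no reset: what is moved stays moved. The work goes in short steps, each a Python script; the robot and the scene stay as the last script left them, time stands still between calls to the robot, and variables do not carry over. Pictures are saved under pics/ and viewed, at most 14 in all, crops included, and the job is handed in when it is done.

```bash
mkdir -p pics; python3 - <<'E'
from station import *
import cv2,numpy as np
for n in("top","scene"):
    d=get_image(n); cv2.imwrite(f"pics/{n}0.png",d["frame"][:,:,::-1]); np.savez(f"{n}0.npz",**d)
    print(n,np.round(d["world_from_camera"],3).tolist(),d["fx"],d["cx"],d["cy"])
print(hold_point_z,get_state())
E
```

```text
top [[-0.021, -0.996, 0.091, 370.355], [-1.0, 0.02, -0.011, 8.371], [0.009, -0.092, -0.996, 1590.639], [0.0, 0.0, 0.0, 1.0]] 495.4851281969903 329.51645173573496 200.3116754202189
scene [[-0.802, 0.346, -0.487, 1137.435], [0.597, 0.493, -0.633, 779.311], [0.021, -0.798, -0.602, 837.411], [0.0, 0.0, 0.0, 1.0]] 416.5313616711324 321.26002958982315 196.07720109418088
18.700000000000003 {'time_s': 0.1, 'qpos': array([-8.05177005e+01,  1.03974089e+01,  9.21252554e+01,  9.67547996e-05,
        7.75654118e+01, -1.18206844e+01]), 'qvel': array([ 0.05714668, -0.06766864, -0.01877296, -0.07042671, -0.02455617,
        0.07008032]), 'effort': array([ 9.55920914e-04, -4.45875800e+01, -3.52237666e+01, -1.82223012e-04,
        4.17635398e-03, -1.50609321e-05]), 'position': array([ 208.82136127, -535.18279598,  202.38215644]), 'tcp_rot': array([-1.79913811e+02, -1.81347723e-02,  2.13029493e+01]), 'wrist_force': array([-0.02377214,  0.73691727, -0.49548639]), 'ft_torque': array([ 0.04290155,  0.03016539, -0.00534395]), 'finger_force': 0.0, 'grip_width': 85.49918238439895}
```

View pics/top0.png

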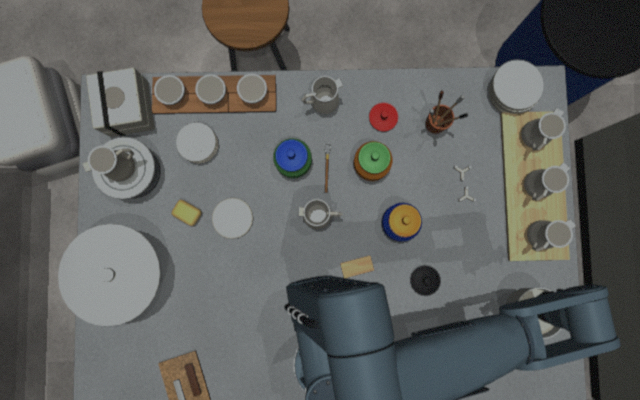

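View pics/scene0.png

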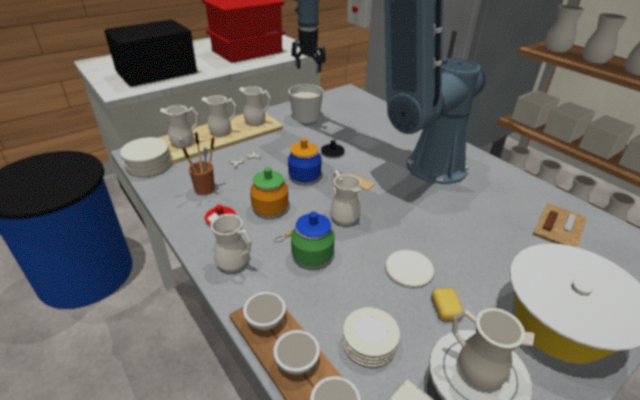

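Top view: blue lid on the green jar (292,156), green lid on the honey jar (374,158), honey lid on the blue jar (404,221). Look-alikes are the red lid (383,117) and the black lid (425,280). Bat candidates are the flat disc (232,218) and the plate stack (197,143). The near jug is at (317,212) and another jug at (324,90). I'll check heights and take a close crop.

```bash
cat > h.py <<'E'
import numpy as np,cv2
from station import *
def cloud(d):
    z=np.asarray(d["range_z"],float);v,u=np.mgrid[:400,:640]
    p=np.stack([(u-d["cx"])/d["fx"]*z,(v-d["cy"])/d["fy"]*z,z,np.ones_like(z)],-1)
    return (p@np.asarray(d["world_from_camera"]).T)[...,:3]
def hsv(d): return cv2.cvtColor(np.asarray(d["frame"]),cv2.COLOR_RGB2HSV)
HUE=dict(blue=(105,130),green=(45,80),honey=(10,25))
def circ(P):   # centre of enclosing circle
    c,r=cv2.minEnclosingCircle(P[:,:2].astype(np.float32)); return np.round(c,1),round(r,1)
E
python3 - <<'E'
from h import *
for n in("top","scene"):
    d=dict(np.load(n+"0.npz"));W=cloud(d);H=hsv(d)
    px=dict(bluelid=(292,156),greenlid=(374,158),honeylid=(404,221),bat=(232,218),stack=(197,143),jug=(317,212)) if n=="top" else dict(bluelid=(313,225),greenlid=(268,180),honeylid=(305,150),bat=(410,268),stack=(371,335),jug=(345,185))
    for k,(u,v) in px.items():
        P=W[v-28:v+29,u-28:u+29].reshape(-1,3);h=H[v-28:v+29,u-28:u+29].reshape(-1,3)
        if 'lid' in k:
            a,b=HUE[k[:-3]];m=(h[:,0]>=a)&(h[:,0]<=b)&(h[:,1]>90)&(P[:,2]>95);Q=P[m]
            kn=Q[Q[:,2]>136]; disc=Q[(Q[:,2]>104)&(Q[:,2]<130)]
            print(n,k,"knob",len(kn),kn.mean(0).round(1),circ(kn) if len(kn) else'',"zmax",Q[:,2].max().round(1),"disc",len(disc),circ(disc),np.median(disc[:,2]).round(1))
            J=P[(P[:,2]>20)&(P[:,2]<165)];print("   all",circ(J))
        else:
            J=P[(P[:,2]>7)&(P[:,2]<165)];print(n,k,circ(J),J.mean(0).round(1),np.percentile(J[:,2],[10,50,90,100]).round(1))
d=dict(np.load("top0.npz"));f=d["frame"][70:310,180:460,::-1];f=cv2.resize(f,None,fx=2.5,fy=2.5,interpolation=cv2.INTER_CUBIC);cv2.imwrite("pics/crop0.png",f)
E
```

```text
top bluelid knob 57 [638.7 103.1 176.5] (array([513.8,  57.2]), 151.5) zmax 1590.6 disc 723 (array([644.9, 105.3]), 48.1) 117.7
   all (array([646.7, 106. ]), 60.7)
top greenlid knob 58 [ 618.9 -136.   225. ] (array([506.7, -71. ]), 157.8) zmax 1590.6 disc 692 (array([ 634. , -143.9]), 48.0) 117.9
   all (array([ 657.8, -158.3]), 88.8)
top honeylid knob 57 [ 440.3 -225.1  176.2] (array([ 405.8, -116.1]), 129.4) zmax 1590.6 disc 744 (array([ 441.5, -230. ]), 47.7) 117.7
   all (array([ 438.8, -229.2]), 60.3)
top bat (array([457.8, 305.5]), 116.0) [465.3 302.5  14.3] [ 9.5 14.2 19.3 27.3]
top stack (array([709. , 408.3]), 114.1) [703.1 406.3  48. ] [37.  51.  55.9 65.2]
top jug (array([475.5,  33. ]), 113.4) [468.8  29.7  89.8] [  8.7 111.4 141.4 151.1]
scene bluelid knob 75 [653.  119.  156.2] (array([887.9, 438.5]), 422.4) zmax 837.4 disc 598 (array([643.3, 106.8]), 48.6) 116.8
   all (array([625.4,  29.8]), 140.5)
scene greenlid knob 52 [ 644.5 -120.9  158.2] (array([886. , 312.7]), 530.0) zmax 837.4 disc 381 (array([ 633.2, -140.4]), 48.6) 117.0
   all (array([ 581.3, -187. ]), 128.5)
scene honeylid knob 42 [ 459.4 -202.3  162.6] (array([784.1, 271.5]), 618.7) zmax 837.4 disc 307 (array([ 441.2, -231. ]), 50.5) 116.3
   all (array([ 399. , -306.5]), 283.3)
scene bat (array([472.5, 332.3]), 94.0) [469.3 311.8  14.2] [11.5 13.8 16.1 34.5]
scene stack (array([704.7, 410.3]), 63.0) [712.6 417.5  46.3] [25.6 50.7 52.6 55.8]
scene jug (array([476.9, -16.1]), 202.4) [469.5  17.9  96.1] [ 55.6  97.6 136.9 151.7]
```

View pics/crop0.png

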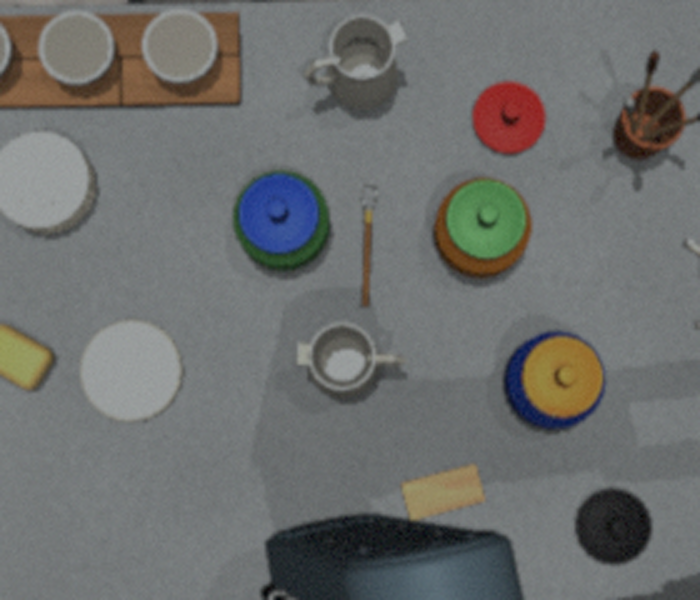

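The crop confirms my choice: blue lid on green jar, green lid on honey jar, honey lid on blue jar. The flat disc at crop (131,370) is 14 mm high, so that is the bat; the other white disc is about 50 mm high. First the blue lid goes to the bat.

```bash
cat >> h.py <<'E'
O=[180,0,90]; ZT=250
def st(tag):
    s=get_state();print(tag,"t",round(s["time_s"],1),"p",s["position"].round(1),"F",s["wrist_force"].round(1),"gw",round(s["grip_width"],1),"ff",round(float(s["finger_force"]),1))
    return s
def pick(xy,zl):            # zl: height of lid origin
    move_ptp([*xy,ZT],O); gripper_to(60,30)
    move_straight([*xy,zl+50],200); move_straight([*xy,zl+21],60)
    gripper_to(15,30); pause(.2); st("gripped")
    move_straight([*xy,zl+35],40); move_straight([*xy,ZT],200); st("lifted")
def place(xy,zl):
    move_ptp([*xy,ZT],O); f0=st("above")["wrist_force"][2]
    move_straight([*xy,zl+21+20],150); move_straight([*xy,zl+21+4],40)
    z=zl+21+4
    while z>zl+21-3:       # creep until the weight is carried
        z-=.5; move_straight([*xy,z],12)
        if get_state()["wrist_force"][2]-f0>1.0: break
    st("down"); gripper_to(34); pause(.2); gripper_to(60)
    move_straight([*xy,zl+60],100); move_straight([*xy,ZT],250)
def snap(name,cam="top",box=None):
    d=get_image(cam);np.savez(name+".npz",**d);f=d["frame"][:,:,::-1]
    if box: u,v,r=box;f=cv2.resize(f[v-r:v+r,u-r:u+r],(480,480),interpolation=cv2.INTER_CUBIC)
    cv2.imwrite(f"pics/{name}.png",f); return d
E
python3 - <<'E'
from h import *
W=cloud(dict(np.load("top0.npz")));b=np.median(W[208:229,222:243].reshape(-1,3),0);print("bat",b)
s=get_state()["position"];move_straight([s[0],s[1],270],200)
pick((644.2,106),102)
snap("held1","scene")
np.save("bat.npy",b)
E
```

```text
bat [464.78355022 302.2982141   14.57434615]
gripped t 5.7 p [645.1 106.  124.2] F [-0.3  0.6  5.4] gw 14.7 ff 2.8
lifted t 6.9 p [643.5 106.  248.5] F [-0.3 -0.1 -0.6] gw 14.9 ff 0.0
```

View pics/held1.png

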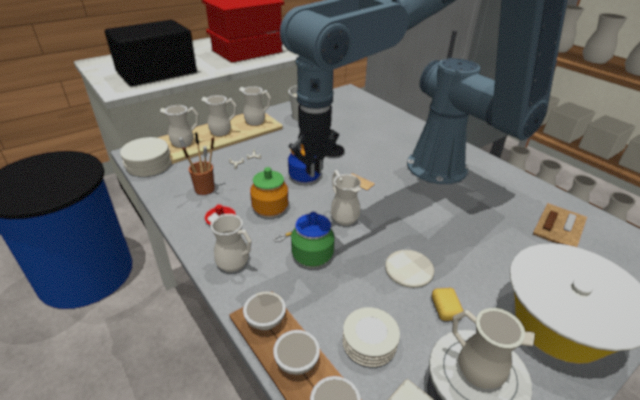

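The fingers shut to 14.7 mm, so the knob was missed. I'll look closer.

```bash
python3 - <<'E'
from h import *
d=dict(np.load("held1.npz"));f=d["frame"][:,:,::-1]
a=cv2.resize(f[195:275,273:353],(400,400),interpolation=cv2.INTER_CUBIC)
set_joints(list(get_state()["qpos"])) if 0 else None
move_ptp([480,-120,300],O)
d=get_image("top");np.savez("t1.npz",**d);g=d["frame"][:,:,::-1]
b=cv2.resize(g[116:196,252:332],(400,400),interpolation=cv2.INTER_CUBIC)
cv2.imwrite("pics/c1.png",np.hstack([a,b]))
E
```

```text
(no output)
```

View pics/c1.png

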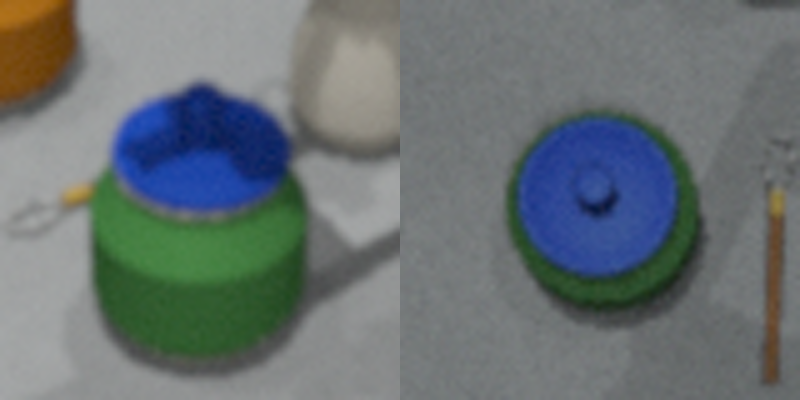

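```bash
cat >> h.py <<'E'
def ray(d,u,v,z):
    M=np.asarray(d["world_from_camera"]);r=M[:3,:3]@[(u-d["cx"])/d["fx"],(v-d["cy"])/d["fy"],1];o=M[:3,3]
    return (o+r*(z-o[2])/r[2]).round(1)
E
python3 - <<'E'
from h import *
d=dict(np.load("t1.npz"));W=cloud(d);H=hsv(d);np.set_printoptions(linewidth=200)
print("knobray",ray(d,291.4,153.3,152),"lidcentre old/new disc")
print(W[146:162,285:299,2].round().astype(int))
for n in("top0","t1"):
    d=dict(np.load(n+".npz"));W=cloud(d);H=hsv(d)
    m=(H[...,0]>104)&(H[...,0]<131)&(H[...,1]>90)&(W[...,2]>104)&(W[...,2]<130)&(W[...,0]>560);print(n,m.sum(),circ(W[m]))
    k=(abs(W[...,2]-146)<9)&(abs(W[...,0]-643)<25)&(abs(W[...,1]-106)<25);print("knob",k.sum(),W[k].mean(0),W[k].min(0),W[k].max(0))
E
```

```text
knobray [643.5 101.9 152. ] lidcentre old/new disc
[[ 120  121  121  121  121  117  120  118  121  125  116  127  118  116]
 [ 121  118  122  118  116  119  123  119  123  117  121  123  122  118]
 [ 114  119  116  118  123  115  124  118  115  123  123  118  123  117]
 [ 116  116  120  112  123  151  146  117  124  121 1591  120  115  125]
 [ 119  121  128  151  152  149  152  154  121  122  115  117  112  117]
 [ 119  121  154  152  157  154  153  154  148  124  117  124  121  115]
 [ 122  116  153  152  151  153  153  155  156  151  116  117  123  115]
 [ 118  119  151  153  151  157  151  154  153  152  114  119  120  115]
 [ 119  118  150  158  153  156  153  148  146  151  123  122  120  123]
 [ 123  116  149  150  156  154  156  151  154  145  117  114  124  115]
 [ 120  124  119  149  150  149  154  152  143  123  119  124  115  118]
 [ 122  115  123  123  139  140  144  133  127  116  125  120  123  119]
 [ 120  120  116  125  125  123  129  124  118  116  119  118  124  121]
 [ 120  119  117  122  117  123  115  118  120  120  118  119  119  114]
 [ 118  112  119  122  117  119  120  115  116  116  119  121  118  123]
 [ 120  118  119  119  116  120  123  114  118  123  121  120  125  120]]
top0 723 (array([644.9, 105.3]), 48.1)
knob 45 [644.07280353 105.08890597 150.30139083] [634.38342     94.23073004 139.56995691] [657.23162232 115.07901685 154.93021289]
t1 723 (array([686.5, 356.6]), 301.1)
knob 47 [644.3368079  104.99779571 150.40469004] [633.95126902  94.27474433 138.91239501] [657.57908663 115.12196214 154.3178498 ]
```

The lid hasn't moved, and the knob really is at (644,105). I'll repeat the close in steps and log it.

```bash
python3 - <<'E'
from h import *
xy=(644.2,105.2)
gripper_to(60,40);move_ptp([*xy,ZT],O)
move_straight([*xy,152],200); move_straight([*xy,122.5],60); st("open")
for w in (36,28,24,22,20):
    gripper_to(w,40); s=st(w)
print(s["tcp_rot"],s["ft_torque"])
snap("g2","scene",(313,205,40))
E
```

```text
open t 11.0 p [644.1 105.3 122.2] F [0.1 1.4 0.3] gw 60.0 ff 0.0
36 t 11.3 p [644.4 105.2 122.8] F [-0.3 -0.5  0.4] gw 36.2 ff 0.0
28 t 11.6 p [644.2 105.2 122.6] F [ 0.7 -0.7  1.7] gw 28.3 ff 0.0
24 t 11.8 p [644.3 105.2 122.5] F [ 0.6 -0.1  0. ] gw 23.9 ff 0.2
22 t 12.0 p [644.4 105.2 122.6] F [ 0.9 -0.2  0.8] gw 22.4 ff 9.6
20 t 12.2 p [644.3 105.2 122.8] F [ 0.3 -0.3  1.9] gw 20.1 ff 24.1
[ 1.79978234e+02 -1.45242601e-03  9.00014783e+01] [-0.01447006 -0.01894665  0.01536873]
```

View pics/g2.png

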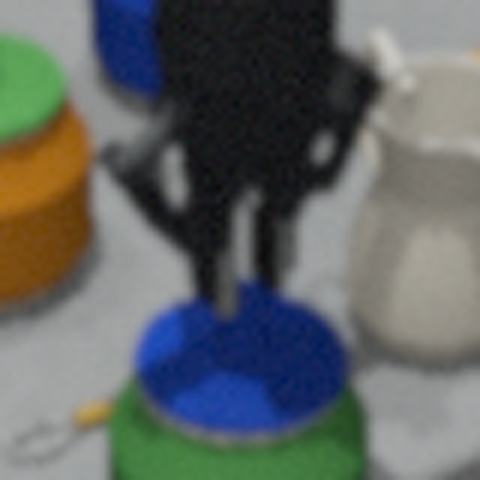

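The pads squeeze compliantly: 24 N at a reading of 20 mm. Closing further to 15 mm probably squeezed the fingers off the knob. I'll lift slowly from here and check.

```bash
python3 - <<'E'
from h import *
xy=(644.2,105.2)
pause(.3);st("hold")
for z in(124,127,132): move_straight([*xy,z],20); st(z)
snap("g3","scene",(313,205,40))
E
```

```text
hold t 12.6 p [644.4 105.2 122.7] F [ 0.8 -0.4  3. ] gw 20.6 ff 24.4
124 t 12.8 p [644.8 105.2 125.2] F [-0.5  0.1  0.2] gw 19.6 ff 0.0
127 t 13.1 p [643.9 105.2 126.5] F [-0.1  0.8 -0.3] gw 19.9 ff 0.0
132 t 13.5 p [644.4 105.2 132.3] F [-0.2  0.8 -0.4] gw 20.0 ff 0.0
```

View pics/g3.png

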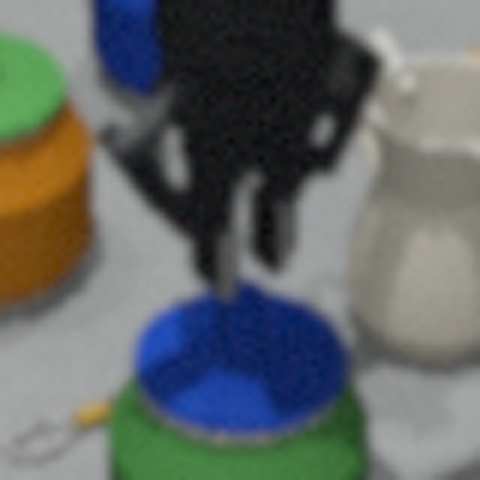

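The knob slipped out right away, so the fingertips seem higher than the reported TCP. I'll measure the tip height from depth.

```bash
python3 - <<'E'
from h import *
def tips(n):
    d=dict(np.load(n+".npz"));W=cloud(d);H=hsv(d)
    m=(abs(W[...,0]-644)<40)&(abs(W[...,1]-105)<40)&(W[...,2]>100)&(W[...,2]<220)&~((H[...,0]>100)&(H[...,0]<131)&(H[...,1]>120))
    v,u=np.nonzero(m&(W[...,2]>126)); o=np.argsort(W[v,u,2])[:25]
    for i in o[::3]: print(u[i],v[i],W[v[i],u[i]].round(),d["frame"][v[i],u[i]])
tips("g3");print();tips("g2")
# sagging/hold check: open at a free height and look
move_straight([644.2,105.2,ZT],200);gripper_to(20,40);s=st("up")
d=snap("g4","scene",(313,150,60));print(s["qpos"].round(2),solve_ik([644.2,105.2,ZT],O))
W=cloud(d);m=(abs(W[...,0]-644)<35)&(abs(W[...,1]-105)<35)&(W[...,2]>180)
v,u=np.nonzero(m);o=np.argsort(W[v,u,2])[:30]
for i in o[::3]: print(u[i],v[i],W[v[i],u[i]].round())
M=np.linalg.inv(d["world_from_camera"])
for z in(250,268.7):
    c=M@[644.2,105.2,z,1];print(z,d["fx"]*c[0]/c[2]+d["cx"],d["fy"]*c[1]/c[2]+d["cy"])
E
```

```text
316 213 [634. 106. 148.] [ 71  77 114]
315 212 [636. 103. 151.] [ 83  90 121]
316 209 [631. 101. 157.] [115 117 118]
318 211 [634. 113. 160.] [134 136 137]
318 210 [633. 112. 162.] [102 103 105]
311 214 [658. 116. 163.] [59 64 90]
317 209 [634. 109. 164.] [83 86 84]
309 213 [662. 113. 166.] [62 67 81]
316 207 [633. 104. 167.] [45 45 46]

309 217 [660. 111. 151.] [53 57 91]
311 217 [658. 117. 154.] [57 63 90]
314 209 [633.  95. 154.] [103 105 107]
312 216 [655. 117. 155.] [52 57 86]
309 216 [663. 114. 157.] [62 65 81]
310 216 [661. 116. 157.] [74 77 81]
318 211 [633. 112. 159.] [33 32 34]
308 215 [664. 111. 159.] [39 46 64]
309 215 [662. 113. 160.] [64 64 66]
up t 14.5 p [643.4 105.2 248. ] F [ 0.1 -1.  -0.2] gw 19.7 ff 0.0
[-1.12 18.39 77.08  0.   84.7  -1.12] [-1.1225238  18.29534245 76.9808386   0.         84.72381895 -1.1225238 ]
317 172 [632. 104. 275.]
316 171 [633. 101. 276.]
319 173 [633. 113. 277.]
318 172 [633. 109. 278.]
316 170 [633. 100. 279.]
322 172 [627. 116. 279.]
311 176 [658. 115. 280.]
321 172 [630. 117. 281.]
305 173 [664.  99. 282.]
322 171 [627. 116. 282.]
250 313.21231633054555 182.22933934072415
268.7 313.2864970657473 175.9127019706088
```

View pics/g4.png

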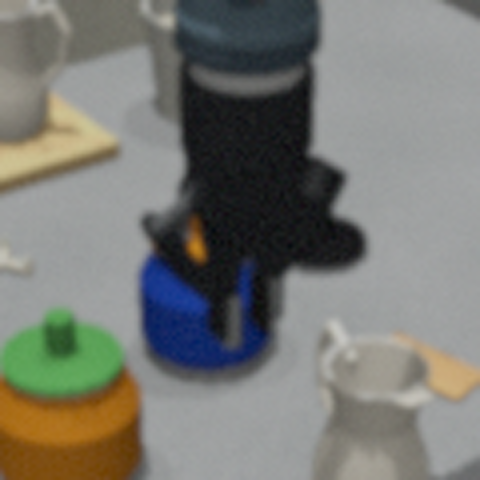

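The fingertips are about 25 mm above the reported TCP: 275 mm against 250 mm in free air, and the same at the knob. I'll grip 23 mm lower, creeping down with a force guard.

```bash
cat >> h.py <<'E'
G=-1      # reported TCP z minus lid origin z in the grasp (measured: tips ~25 mm above the reported TCP)
def pick(xy,zl,lift=True):
    gripper_to(36,40); move_ptp([*xy,ZT],O)
    move_straight([*xy,zl+40],200); f0=get_state()["wrist_force"][2]
    z=zl+G+18; move_straight([*xy,z],60)
    while z>zl+G+.1:
        z-=3; move_straight([*xy,z],40)
        if get_state()["wrist_force"][2]-f0>4: print("contact",z); z+=2; move_straight([*xy,z],20); break
    gripper_to(20.5,40); pause(.2); st("gripped")
    move_straight([*xy,z+10],40); st("lift10"); move_straight([*xy,ZT],200); return z-zl
def place(xy,zl,g=G):
    move_ptp([*xy,ZT],O); pause(.2); f0=np.mean([get_state()["wrist_force"][2] for _ in range(5)])
    move_straight([*xy,zl+g+20],150); z=zl+g+4; move_straight([*xy,z],40)
    while z>zl+g-5:
        z-=.7; move_straight([*xy,z],15)
        if get_state()["wrist_force"][2]-f0>2.5: break
    s=st("down %.1f"%z); gripper_to(26); pause(.2); gripper_to(40)
    move_straight([*xy,zl+60],150); move_straight([*xy,ZT],250)
E
python3 - <<'E'
from h import *
print(pick((644.2,105.2),102))
st("up");snap("g5","scene",(313,175,60))
E
```

```text
gripped t 18.3 p [644.3 105.2 101.1] F [0.9 0.1 0.7] gw 22.7 ff 39.4
lift10 t 18.7 p [644.4 105.2 111.4] F [ 0.3 -0.  -1.5] gw 22.8 ff 39.4
-1
up t 19.6 p [643.3 105.2 248.3] F [ 0.4 -0.1 -2.3] gw 22.5 ff 39.4
```

View pics/g5.png

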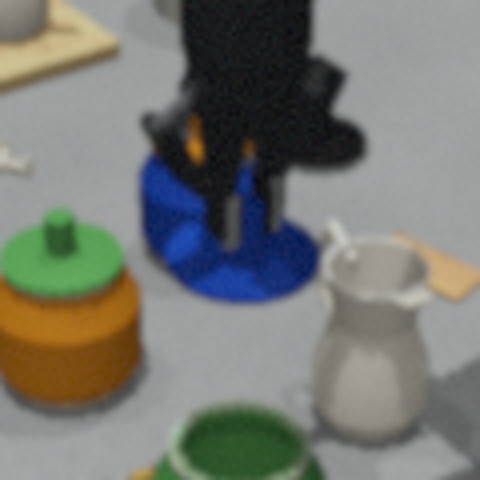

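The blue lid is held level, and the green jar's mouth is open at crop (242,440). Now I'll set the lid on the bat and measure the open rim.

```bash
cat >> h.py <<'E'
def fz():
    a=[]
    for _ in range(4): pause(.03);a.append(get_state()["wrist_force"][2])
    return np.mean(a)
def place(xy,zl,g=G):
    move_ptp([*xy,ZT],O); pause(.2); f0=fz()
    move_straight([*xy,zl+g+20],150); z=zl+g+3; move_straight([*xy,z],40)
    while z>zl+g-5:
        if fz()-f0>2: break
        z-=.7; move_straight([*xy,z],15)
    st("down %.1f"%z); gripper_to(26); pause(.2); gripper_to(40)
    move_straight([*xy,zl+60],150); move_straight([*xy,ZT],250)
def lidxy(d,col,xy,zd):   # disc centre near xy, disc top height zd, by camera ray through mask centre
    W=cloud(d);H=hsv(d);a,b=HUE[col]
    m=(np.hypot(W[...,0]-xy[0],W[...,1]-xy[1])<65)&(H[...,0]>=a)&(H[...,0]<=b)&(H[...,1]>90)&(abs(W[...,2]-zd)<13)
    v,u=np.nonzero(m);c,r=cv2.minEnclosingCircle(np.stack([u,v],1).astype(np.float32));return ray(d,*c,zd)[:2],r
def rimxy(d,xy):          # open rim centre (z 110), white rim ring
    W=cloud(d);m=(np.hypot(W[...,0]-xy[0],W[...,1]-xy[1])<54)&(abs(W[...,2]-110)<9)
    return circ(W[m]),m.sum()
E
python3 - <<'E'
from h import *
place(np.load("bat.npy")[:2],15)
move_ptp([480,-20,300],O)
d=snap("t2","top",(292,170,75))
print("blue",lidxy(d,"blue",(465,302),28));print("rim green",rimxy(d,(645,106)),rimxy(get_image("scene"),(645,106)))
for c,xy in(("green",(634,-142)),("honey",(441,-230))): print(c,lidxy(d,c,xy,116))
st("")
E
```

```text
down 13.5 t 25.2 p [464.8 302.3  14.1] F [-3.  -1.9  5.7] gw 22.4 ff 40.0
blue (array([466.4, 302.3]), 14.916510581970215)
rim green ((array([645.7, 104.9]), 48.3), np.int64(226)) ((array([644.6, 106.7]), 48.2), np.int64(296))
green (array([ 633.4, -143.9]), 15.621675491333008)
honey (array([ 441.3, -230.1]), 15.954951286315918)
 t 28.6 p [480.  -18.9 299.6] F [-0.4  0.4  0.9] gw 39.8 ff 0.0
```

View pics/t2.png

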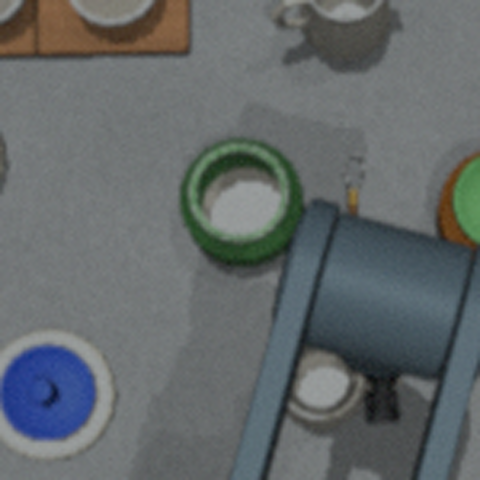

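The blue lid stands level on the bat (crop 47,390), and the green jar is open at (243,195). Next is the green lid onto the green jar.

```bash
python3 - <<'E'
from h import *
pick((633.3,-143),102); place((645.2,105.3),102)
move_ptp([480,60,300],O)
d=snap("t3")
print("green now",lidxy(d,"green",(645,105),116),"rim honey",rimxy(d,(634,-142)),rimxy(get_image("scene"),(634,-142)),"honey",lidxy(d,"honey",(441,-230),116),"blue",lidxy(d,"blue",(465,302),28))
st("")
E
```

```text
gripped t 32.9 p [ 633.4 -143.   101.1] F [-0.8  0.7  0.1] gw 22.3 ff 39.3
lift10 t 33.3 p [ 633.6 -143.1  111.5] F [ 0.4  0.8 -1.9] gw 22.2 ff 39.3
down 100.5 t 39.1 p [645.3 105.3 101.1] F [-3.6 -0.2  5.5] gw 22.3 ff 39.7
green now (array([646.5, 103.9]), 15.897656440734863) rim honey ((array([ 632. , -145.2]), 48.3), np.int64(230)) ((array([ 631.8, -145.3]), 48.9), np.int64(217)) honey (array([ 441.3, -230.1]), 15.954951286315918) blue (array([466.6, 302.5]), 14.908902168273926)
 t 41.7 p [480.7  60.1 298.9] F [-0.2  0.4 -0.5] gw 39.9 ff 0.0
```

View pics/t3.png

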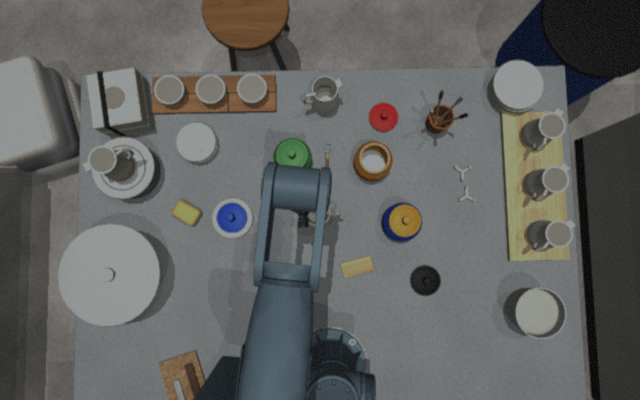

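The green lid is on the green jar (292,155), and the honey jar is open (373,160). Next is the honey lid onto the honey jar.

```bash
python3 - <<'E'
from h import *
pick((441.3,-230.3),102); place((632,-145),102)
move_ptp([480,60,300],O)
d=snap("t4","top",(375,190,75))
print("honey now",lidxy(d,"honey",(632,-145),116),"rim blue",rimxy(d,(441,-230)),rimxy(get_image("scene"),(441,-230)),"blue",lidxy(d,"blue",(465,302),28))
st("")
E
```

```text
gripped t 46.2 p [ 441.4 -230.4  101.2] F [0.5 0.4 2. ] gw 22.4 ff 39.2
lift10 t 46.6 p [ 441.5 -230.4  111.3] F [ 0.5  0.1 -0.6] gw 22.8 ff 39.2
down 100.5 t 52.3 p [ 632.1 -145.   101.2] F [-2.3  0.9  5.3] gw 22.5 ff 39.7
honey now (array([ 631.1, -145.9]), 16.347881317138672) rim blue ((array([ 439.1, -228.8]), 47.4), np.int64(219)) ((array([ 438.4, -228.1]), 49.3), np.int64(156)) blue (array([466.4, 302.2]), 14.911017417907715)
 t 55.1 p [480.6  59.  299.3] F [-0.3 -0.2 -0.2] gw 39.8 ff 0.0
```

View pics/t4.png

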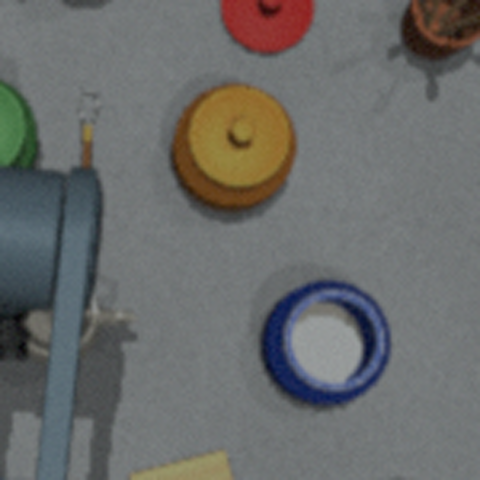

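The honey lid is on the honey jar (crop 240,135), and the blue jar is open (325,345). Last is the blue lid, from the bat to the blue jar.

```bash
python3 - <<'E'
from h import *
pick((465.2,302.3),15); place((439,-228.6),102)
s=get_state()["position"]; move_ptp([330,-480,300],O)
d=snap("t5");e=snap("s5","scene")
W=cloud(d);H=hsv(d)
for c,xy in(("green",(645,105)),("honey",(632,-145)),("blue",(439,-228.6))):
    p,r=lidxy(d,c,xy,116)
    def tilt(d):
        W=cloud(d);H=hsv(d);a,b=HUE[c];rr=np.hypot(W[...,0]-p[0],W[...,1]-p[1])
        Q=W[(rr>17)&(rr<46)&(H[...,0]>=a)&(H[...,0]<=b)&(H[...,1]>90)&(abs(W[...,2]-117)<15)]
        k=np.linalg.lstsq(np.c_[Q[:,:2]-p,np.ones(len(Q))],Q[:,2],rcond=None)[0]
        return np.r_[np.degrees(k[:2]),k[2]].round(1)
    print(c,p,round(r,1),"tilt x,y deg; z",tilt(d),tilt(e))
st("")
E
```

```text
gripped t 60.0 p [465.3 302.4  14.1] F [-0.5 -0.4  2.2] gw 22.6 ff 39.4
lift10 t 60.4 p [465.5 302.4  24.3] F [-0.1  0.5 -0.9] gw 22.8 ff 39.2
down 100.5 t 67.5 p [ 439.  -228.6  101.1] F [-2.3  2.7  5.2] gw 22.3 ff 39.9
green [646.5 103.9] 15.9 tilt x,y deg; z [-2.00e-01  1.00e-01  1.18e+02] [ -1.2  -0.2 116.8]
honey [ 632.9 -145.4] 15.8 tilt x,y deg; z [  0.9   0.7 117.9] [ -2.5  -2.1 116.1]
blue [ 440.1 -227.8] 16.1 tilt x,y deg; z [  0.4  -0.7 117.6] [ -2.6  -2.6 115.9]
 t 70.5 p [ 331.  -478.5  299.6] F [ 0.3 -0.7 -0.3] gw 40.0 ff 0.0
```

View pics/s5.png

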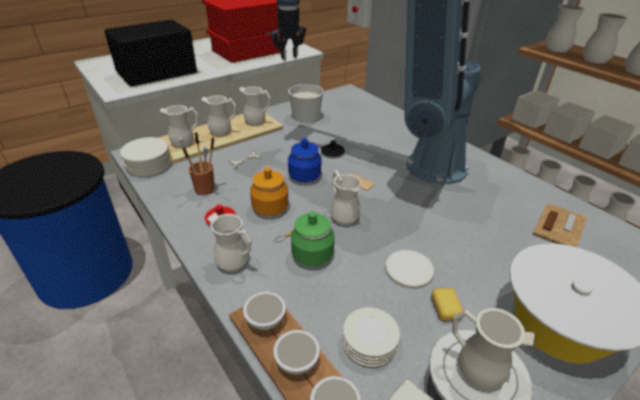

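View pics/t5.png

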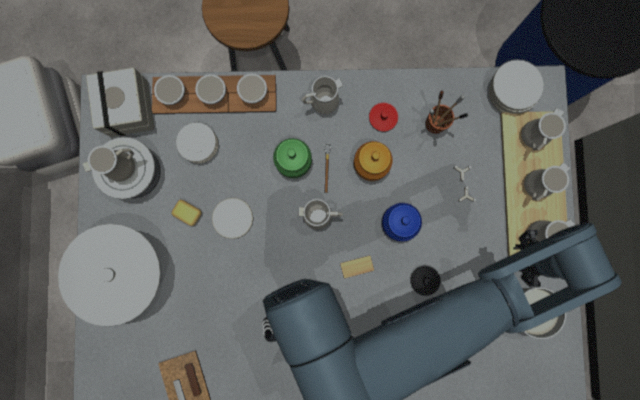

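Both views show every lid on its own jar: green (292,157), honey (374,160), blue (402,221). They measure level at the right height, the bat is empty, and the jug still stands at (317,212).

```bash
python3 -c "
from station import *
print(finish_job())"
```

```text
the job is handed in; nothing more can be done
None
```

The job is handed in at about 70 s: each lid is seated on the jar of its own colour, level within camera noise, and the jars and jug stand where they were; my first two grasps missed because the fingertips sit about 25 mm above the reported TCP, but they didn't move the lid.

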